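Let the glue stick out of its desk dispenser

ROBOT

A 6-joint arm with a two-finger parallel gripper is mounted at the origin on the work surface. World frame = base frame: x ahead of the robot, y to its left, z up, the work surface at z = 0. Lengths are in m, angles in rad, forces in N, time in s.
With the tool pointing down it reaches from about 0.375 to 0.975 m from the base axis. Payload 3.8 kg.
Tool frame: the origin (TCP) lies on the mounting face of the last link; the fingertips stand 166 mm ahead of it and the grasp point (between the pads) lies 147 mm ahead of it (arm.grip_depth is the distance from the TCP to the grasp point, in m); z points along the fingers, x is the direction in which the jaws open and shut, and the axes are right-handed (so a half turn about z gives the same grasp; the last joint's range is limited). The gripper opens to 88 mm and grips with 3 to 60 N. Pads are 18 mm wide; open, the fingers measure 123 mm over their backs; the gripper's body (75 mm by 187 mm) begins 45 mm behind the grasp point.
Start: joints at [1.085, 0.264, 1.604, -0, 1.274, -0.037], TCP at [0.293, 0.608, 0.405] pointing down, gripper open.
Joint ranges: [-2.63, 2.63], [-0.94, 2.18], [0.31, 2.57], [-1.31, 4.45], [0, 2.66], [-2.55, 2.55]. Speed limits (rad/s): [2.57, 2.57, 3.14, 3.14, 3.14, 3.14].

INTERFACE

Orientations are given as a rotation vector (axis times angle).
In Python, from workcell import arm, snapshot, spotter gives the robot as it stands. The module is installed in compiled form; this text tells all that it offers. Calls block until the motion is done:
- arm.move_ptp(position, orientation): joint-space move of the TCP to a pose.
- arm.movel(position, orientation=None, speed=0.15, contact_N=None): straight line of the TCP; orientation=None keeps the orientation; speed is the mean speed in m/s. With contact_N (N) it stops when the force on the tool has changed by that much, and returns True; else False.
- arm.move_j(angles): joint-space move.
- arm.gripper_to(opening, force=None): finger opening in m; force is the grip in N (None keeps the last); returns when the fingers have stopped.
- arm.pause(seconds).
- arm.inverse_kinematics(position, orientation): joint angles nearest the present ones, or None.
- arm.observe(): the state.
- snapshot(name): name is "scene" or "top" or "wrist"; returns a dict with "color" (420x560x3 uint8, red, green, blue), "fov_y" (degrees; the focal length in pixels is half the picture's height over the tangent of half this angle, whatever the lens; pixels are square), "cx", "cy" (the principal point, pixels), "k1" (the pictures are not rectified: a ray, as slopes to the right and down, at radius r is drawn at 1 + k1 r^2 times it, then the intrinsics apply), "pose" (4x4, takes a point from camera to world coordinates). Camera axes: x right, y down, z forward; pixel columns grow to the right and rows downward; lengths in m; the calibration is good to about 2 mm. A picture is of the moment at which its call begins. There is no depth.
A pose or a line that the arm cannot do raises arm.IKError and nothing moves.
- arm.close_job(): hands the job in, once; it reports no verdict.
Trained networks look in the newest picture that a camera, given by its name, has taken for a name from the list of things; names that differ only in an ending like _2 or _b are one class to them, and where a whole thing is asked for, a point or a joint stands for the part that bears it (a point fixed in the world has none). Each returns a list of dicts, best first, with "conf" (0 to 1); they miss things now and then, are a little off and sometimes report something else, mostly with a low value. They report only what shows in the picture. A call takes as long as a camera call.
- spotter.recognise(camera, name): "at" ([x, y, z] in m, in the coordinates of the camera as it stood for that picture, good to about 4 mm: the middle of the surface that is visible of it).
- spotter.cut_out(camera, name): "region" (420x560 bool, what is visible of it).
The state is a dict: "clock": time; "q": joint angles; "qd": joint speeds; "joint_efforts": joint torques, N m; "tcp_pos": TCP position; "tcp_rot": TCP orientation; "wrist_force": force on the tool from outside, world axes, zero at the start; "ft_torque": the same for the moment, N m; "opening": finger opening in m.
Only numpy, scipy, OpenCV 4.12 (cv2) and the standard library are available. Lean on these libraries where they do the work, as an engineer would, in place of code of your own. Each camera call takes 0.05 s, during which the arm holds its last target.

TASK

Press down the paddle of the dispenser that holds the thick glue stick, so that the other end of its rocker lifts the gate and the stick rolls down into the tray, then let go so that the gate drops shut again. Do it by the paddle: do not touch the glue stick or its gate, and do not lift anything. Leave the slim marker waiting behind its own gate without opening it, and the pen jar, notebooks and pencil where they are.

Things in the scene. Friction and masses are not known exactly. Their poses are not given: they have to be found in the camera images.
- dispenser_a: Fixed plywood dispenser holding the thick glue stick, 290 x 112 mm, 96 mm high at its pivot cheeks. Origin under its middle on the desk; x runs down its sloping lane from the paddle (x = -145 mm, robot's end) over pivot (-60) and gate (35) to the tray end, z up. Yaw within 0.3 rad. The other dispenser is alike; which stands left or right changes.
- tray_a (a point): Lane floor in the middle of the tray of the glue stick dispenser, at its x = 85 mm, 17 mm above the desk. The lane is 100 mm wide inside and slopes down 10 degrees to a 42 mm high end wall at x = 135 mm; the tray is the part beyond the gate.
- rocker_a (a joint): Tilt of that dispenser's see-saw rocker (pivot along the dispenser's y, 85 mm up), rad: 0 = gate down (shut), grows as the paddle is pressed, stop at 0.36. A spring brings it back to 0 when let go; pressing the paddle's middle takes about 2 N to start and 6 N at the stop. The glue stick passes under the gate once this is over about 0.22 and then needs about 1 s to roll down.
- press_a (a point): Middle of the top face of the glue stick dispenser's flat black paddle, 38 mm (along the dispenser's x) x 42 mm, 8 mm thick; 93 mm above the desk at rest, 85 mm from the pivot on the robot's side; it goes down about 30 mm in full travel, with free air below. The point moves with the paddle.
- gate_a (a point): Gate of the glue stick dispenser: dark steel cross bar 90 mm wide, 15 mm high, hung from the far end of the rocker; the point is the bar's middle, 95 mm beyond the pivot, 38 mm above the desk when shut.
- dispenser_b: Fixed plywood dispenser holding the slim marker pen, 290 x 112 mm, 96 mm high at its pivot cheeks. Origin under its middle on the desk; x runs down its sloping lane from the paddle (x = -145 mm, robot's end) over pivot (-60) and gate (35) to the tray end, z up. Yaw within 0.3 rad. The other dispenser is alike; which stands left or right changes.
- tray_b (a point): Lane floor in the middle of the tray of the marker dispenser, at its x = 85 mm, 17 mm above the desk. The lane is 100 mm wide inside and slopes down 10 degrees to a 42 mm high end wall at x = 135 mm; the tray is the part beyond the gate.
- rocker_b (a joint): Tilt of that dispenser's see-saw rocker (pivot along the dispenser's y, 85 mm up), rad: 0 = gate down (shut), grows as the paddle is pressed, stop at 0.36. A spring brings it back to 0 when let go; pressing the paddle's middle takes about 2 N to start and 6 N at the stop. Not to be used.
- press_b (a point): Middle of the top face of the marker dispenser's flat black paddle, 38 mm (along the dispenser's x) x 42 mm, 8 mm thick; 93 mm above the desk at rest, 85 mm from the pivot on the robot's side; it goes down about 30 mm in full travel, with free air below. The point moves with the paddle.
- gate_b (a point): Gate of the marker dispenser: dark steel cross bar 90 mm wide, 15 mm high, hung from the far end of the rocker; the point is the bar's middle, 95 mm beyond the pivot, 38 mm above the desk when shut.
- glue_center (a point): Centre of the thick glue stick: white plastic cylinder with a grey cap, 24 mm in diameter, 92 mm long, about 35 g, lying across the lane (axis along the dispenser's y) against the upper side of the shut gate, dispenser x = 18 mm, 41 mm above the desk. At rest in the tray against the end wall: x = 122 mm.
- glue: The same glue stick; origin at its centre.
- marker_center (a point): Centre of the slim marker: white plastic cylinder with a grey cap, 14 mm in diameter, 92 mm long, waiting behind the gate of the other dispenser. It stays there.
- jar: Cream ceramic pen jar, empty, 76 mm in diameter, 100 mm high; origin under its middle. Bystander.
- notebook_low: Lower of two slim stacked notebooks, 148 x 105 x 10 mm; origin under its middle. Bystander.
- notebook_top: Upper of the two notebooks, same size, origin under its middle. Bystander.
- pencil: Retractable pencil, 130 x 8 mm, lying on the notebooks; origin under its middle. Bystander.

How it is judged:
On the way, in this order (a step that is already met when the one before it is completed fails the run):
1. the glue stick's paddle is pressed by the fingers and its gate starts to lift (value of joint rocker_a above 0.1 rad and contact force between the fingers and rocker_a_c3 above 0.5 N), for 0.02 s.
2. the glue stick lies in the tray beyond the gate (x of glue_center in the frame of dispenser_a between 0.085 and 0.14 m and y of glue_center in the frame of dispenser_a between -0.03 and 0.03 m and z of glue_center in the frame of dispenser_a below 0.04 m), for 0.2 s.
At the end, for the whole second after the job is handed in: Glue stick still in its tray: 85 to 140 mm along the dispenser's x, within 30 mm of its middle line, centre under 40 mm high. Both rockers within 0.04 rad of shut. Marker behind its gate; jar upright (0.15 rad); marker, jar, notebooks and pencil within 20 mm of their starts (all of step 2 and linear speed of glue below 0.03 m/s and value of joint each of rocker_a, rocker_b below 0.04 rad and x of marker_center in the frame of dispenser_b below 0.035 m and distance of each of marker_center, jar, notebook_low, notebook_top, pencil from where it was at the start of the episode below 0.02 m and angle between jar's own z axis and vertical below 0.15 rad); the robot touches nothing.
It fails at once if the robot touches the glue stick (contact force between any of the fingers, the arm and glue above 0.3 N).
It fails at once if the robot touches the glue stick's gate (contact force between any of the fingers, the arm and rocker_a_c4 above 0.5 N or contact force between any of the fingers, the arm and rocker_a_c5 above 0.5 N).
It fails at once if the glue stick is lifted (centre over 75 mm) (height (world z) of glue_center above 0.075 m).
It fails at once if the marker's gate is opened (rocker over 0.1 rad) or the marker moved over 20 mm (value of joint rocker_b above 0.1 rad or distance of marker_center from where it was at the start of the episode above 0.02 m).
It fails at once if the pen jar, a notebook or the pencil is moved over 20 mm (distance of any of jar, notebook_low, notebook_top, pencil from where it was at the start of the episode above 0.02 m).
It also fails if it takes over 29 s, if anything falls off the work surface, if the arm or the gripper's body presses on something with over 40 N, if the wrist force passes 120 N, or if a joint passes its speed limit or range.

## Working session

There is one attempt and no reset: what is moved stays moved. The work goes in short steps, each a Python script; the robot and the scene stay as the last script left them, time stands still between calls to the robot, and variables do not carry over. Pictures are saved under pics/ and viewed, and the job is handed in when it is done.

```bash
mkdir -p pics
cat > h.py <<'E'
import numpy as np, cv2
from workcell import arm, snapshot, spotter
def save(s,n): cv2.imwrite('pics/'+n,s['color'][:,:,::-1])
def K(s):
    f=210/np.tan(np.radians(s['fov_y'])/2); return f
def proj(s,P):
    P=np.atleast_2d(P); T=np.linalg.inv(s['pose']); c=P@T[:3,:3].T+T[:3,3]
    u=c[:,:2]/c[:,2:]; r2=(u**2).sum(1,keepdims=True); u=u*(1+s['k1']*r2)
    return u*K(s)+[s['cx'],s['cy']]
def ray(s,px):
    d=(np.array(px,float)-[s['cx'],s['cy']])/K(s); u=d.copy()
    for _ in range(30): u=d/(1+s['k1']*(u@u))
    return s['pose'][:3,3], s['pose'][:3,:3]@np.array([u[0],u[1],1])
def at_z(s,px,z):
    o,d=ray(s,px); return o+d*(z-o[2])/d[2]
E
python3 - <<'E'
from h import *
np.set_printoptions(precision=4,suppress=True)
for n in ["scene","top"]:
    s=snapshot(n); save(s,n+'0.png'); print(n,s['fov_y'],s['cx'],s['cy'],s['k1']);print(s['pose'])
    for nm in ["glue","marker_center","press_a","gate_a","dispenser_a","jar","pencil","notebook_top"]:
        for r in spotter.recognise(n,nm):
            a=np.array(r['at']); w=s['pose'][:3,:3]@a+s['pose'][:3,3]; print(nm,round(r['conf'],2),w)
print(arm.observe())
E
```

```text
scene 42.798494218579584 269.50388892655593 215.08004003553256 -0.03967548614030508
[[ 0.4969  0.6269 -0.6     1.4934]
 [ 0.8677 -0.3476  0.3554 -0.5763]
 [ 0.0143 -0.6973 -0.7167  1.1882]
 [ 0.      0.      0.      1.    ]]
marker_center 0.51 [ 0.6507 -0.1682  0.0403]
press_a 0.95 [0.5542 0.2261 0.0852]
press_a 0.69 [ 0.5816 -0.1821  0.0831]
gate_a 0.56 [0.5635 0.2216 0.0882]
dispenser_a 0.69 [ 0.6445 -0.1713  0.0308]
dispenser_a 0.58 [0.6342 0.2127 0.0373]
jar 0.82 [0.4401 0.4177 0.0708]
pencil 0.48 [ 0.4386 -0.5211  0.0313]
top 47.54877222085018 280.07227365704574 207.0904433919175 -0.15953569720795294
[[-0.021  -0.996   0.0873  0.5116]
 [-0.9998  0.0212  0.002  -0.0055]
 [-0.0039 -0.0873 -0.9962  1.2712]
 [ 0.      0.      0.      1.    ]]
glue 0.66 [0.6256 0.2105 0.0506]
marker_center 0.51 [ 0.6506 -0.1509  0.0404]
marker_center 0.44 [ 0.5602 -0.1801  0.0893]
press_a 0.91 [ 0.5592 -0.1818  0.0882]
press_a 0.69 [0.5439 0.2297 0.0872]
gate_a 0.81 [0.5443 0.2287 0.0836]
gate_a 0.73 [ 0.5657 -0.1804  0.0845]
gate_a 0.24 [ 0.4356 -0.5203  0.0228]
dispenser_a 0.98 [ 0.6145 -0.1678  0.0343]
dispenser_a 0.63 [0.5932 0.2191 0.0288]
jar 0.8 [0.4322 0.4424 0.0593]
pencil 0.54 [ 0.4328 -0.5213  0.0247]
notebook_top 0.85 [ 0.4347 -0.5066  0.0176]
{'clock': 0.9, 'q': array([ 1.0851,  0.2638,  1.604 , -0.    ,  1.2737, -0.0369]), 'qd': array([-0.0008, -0.0013, -0.0001,  0.0005, -0.0015,  0.0025]), 'joint_efforts': array([ -0.0012, -50.2057, -35.726 ,   0.0725,   0.0184,   0.    ]), 'tcp_pos': array([0.2929, 0.6081, 0.4048]), 'tcp_rot': array([2.6601, 1.6714, 0.0001]), 'wrist_force': array([-0.5167,  0.0436,  0.4288]), 'ft_torque': array([0.0364, 0.0343, 0.0057]), 'opening': 0.08810875354571689}
```

View pics/scene0.png

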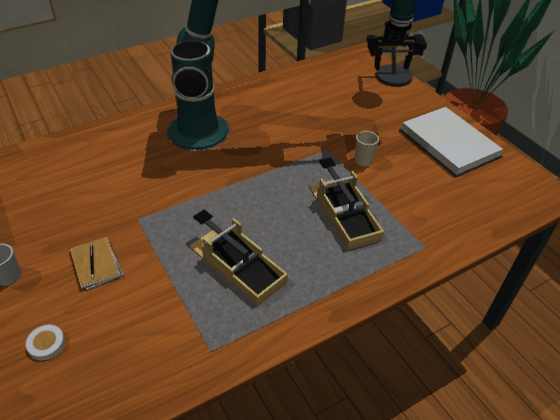

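View pics/top0.png

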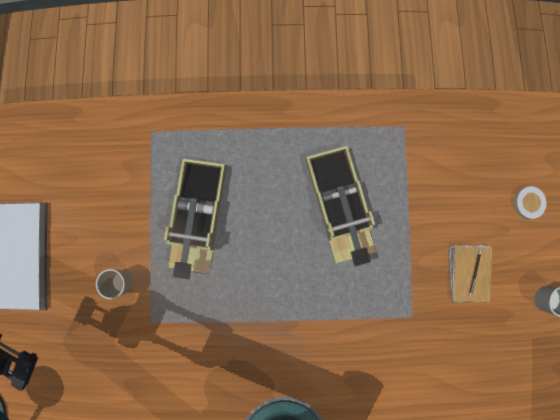

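The scene shows two dispensers on the grey mat. The black paddles are at about (182,270) and (360,257) in the top view. The jar is at (111,284) and the notebooks with the pencil are at (471,273). I'll zoom in to tell which one holds the thick stick.

Run:
```python
import cv2,numpy as np
t=cv2.imread('pics/top0.png'); s=cv2.imread('pics/scene0.png')
r=lambda a:cv2.resize(a,(400,300),interpolation=cv2.INTER_CUBIC)
a=r(t[150:282,110:286]);b=r(t[140:272,266:442]);c=r(s[145:256,280:428]);d=r(s[195:306,170:318])
cv2.imwrite('pics/zoom.png',np.clip(1.5*np.vstack([np.hstack([a,b]),np.hstack([c,d])]).astype(float),0,255).astype('uint8'))
```

```text
(no output)
```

View pics/zoom.png

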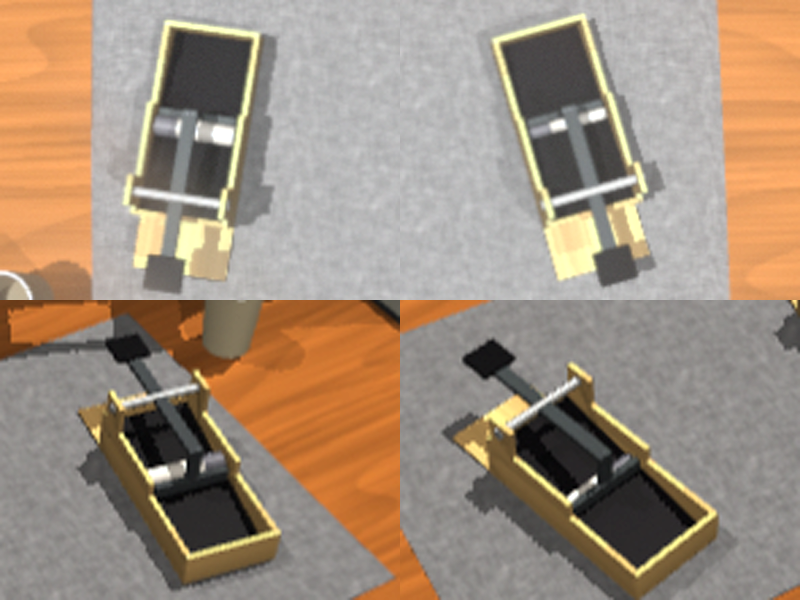

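The left dispenser (top-view left, +y) holds the thick stick. I'll measure its paddle in both cameras and check the pose with a model overlay.

```bash
cat > m.py <<'E'
from h import *
np.set_printoptions(precision=4,suppress=True)
S={n:snapshot(n) for n in ["top","scene"]}
boxes={'top':(165,255,200,285),'scene':(312,150,345,175)}
for n,s in S.items():
    x0,y0,x1,y1=boxes[n]; g=s['color'].max(2)[y0:y1,x0:x1]
    for r in spotter.cut_out(n,"press_a"):
        ys,xs=np.where(r['region']); print(n,'press',round(r['conf'],2),len(xs),xs.mean(),ys.mean(),at_z(s,(xs.mean(),ys.mean()),.093), xs.min(),xs.max(),ys.min(),ys.max())
    m=(g<50).astype(np.uint8); k,l,st,c=cv2.connectedComponentsWithStats(m)
    for i in range(1,k):
        if st[i,4]>20:
            p=c[i]+[x0,y0]; print(n,'dark',st[i],p,at_z(s,p,.093))
t=S['top']
A=at_z(t,(183.9,159.7),.042);B=at_z(t,(224.4,165.4),.042)
m=(A+B)/2; d=A-B; print('end',A,B,np.linalg.norm(d)); yaw=np.arctan2(-d[0],d[1]); print('yaw',yaw)
print('origin',m[:2]-.145*np.array([np.cos(yaw),np.sin(yaw)]),'press',m[:2]-.29*np.array([np.cos(yaw),np.sin(yaw)]))
E
python3 m.py
```

```text
top press 0.92 1022 350.8326810176125 226.0283757338552 [ 0.564  -0.1776  0.093 ] 323 369 184 265
top press 0.69 916 187.19541484716157 239.6255458515284 [0.5387 0.2294 0.093 ] 169 214 198 278
top press 0.34 1965 471.11246819338425 273.30432569974556 [ 0.4369 -0.4816  0.093 ] 452 491 245 302
scene press 0.82 543 339.64088397790056 186.48987108655618 [0.5746 0.212  0.093 ] 320 363 158 217
scene press 0.67 829 225.4680337756333 238.57780458383596 [ 0.5958 -0.1828  0.093 ] 193 258 210 274
scene dark [  7   4  17  21 164] [327.1341 162.4268] [0.4632 0.2419 0.093 ]
end [0.7501 0.2477 0.042 ] [0.732  0.1404 0.042 ] 0.10878695693212435
yaw -0.16673131054198387
origin [0.5981 0.2182] press [0.4551 0.2422]
```

```bash
cat > ov.py <<'E'
from h import *
from scipy.optimize import least_squares
np.set_printoptions(precision=4,suppress=True)
ox,oy,yaw=.5995,.218,-.167
import sys
if len(sys.argv)>1: ox,oy,yaw=map(float,sys.argv[1:4])
R=np.array([[np.cos(yaw),-np.sin(yaw),0],[np.sin(yaw),np.cos(yaw),0],[0,0,1]])
W=lambda p:np.array(p)@R.T+[ox,oy,0]
pad=[(-.164,-.021,.093),(-.126,-.021,.093),(-.126,.021,.093),(-.164,.021,.093)]
end=[(.145,-.056,.042),(.145,.056,.042),(.135,.05,.042),(.135,-.05,.042)]
base=[(.145,-.056,0),(.145,.056,0)]
gate=[(.035,-.045,.0455),(.035,.045,.0455)]
out=[]
for n,b in (("top",(145,140,245,290)),("scene",(300,140,400,260))):
    s=snapshot(n); k=5 if n=='scene' else 4
    x0,y0,x1,y1=b
    im=cv2.resize(s['color'][y0:y1,x0:x1,::-1],None,fx=k,fy=k,interpolation=cv2.INTER_CUBIC); im=np.clip(im*1.6,0,255).astype('uint8')
    for q,c in ((pad,(0,0,255)),(end,(255,0,255)),(base,(255,255,0)),(gate,(0,255,0))):
        p=(proj(s,W(q))+.5-[x0,y0])*k
        cv2.polylines(im,[np.round(p).astype(int)],True,c,1)
    out.append(im)
h=max(o.shape[0] for o in out)
out=[cv2.copyMakeBorder(o,0,600-o.shape[0],0,400-o.shape[1] if o.shape[1]<400 else 0,cv2.BORDER_CONSTANT)[:600,:400] if o.shape[1]<=400 else cv2.resize(o,(400,480)) for o in out]
out=[cv2.copyMakeBorder(o,0,600-o.shape[0],0,0,cv2.BORDER_CONSTANT) for o in out]
cv2.imwrite('pics/ov_%s.png'%(sys.argv[4] if len(sys.argv)>4 else '0'),np.hstack(out))
print(W((-.145,0,.093)))
E
python3 ov.py
```

```text
[0.4565 0.2421 0.093 ]
```

View pics/ov_0.png

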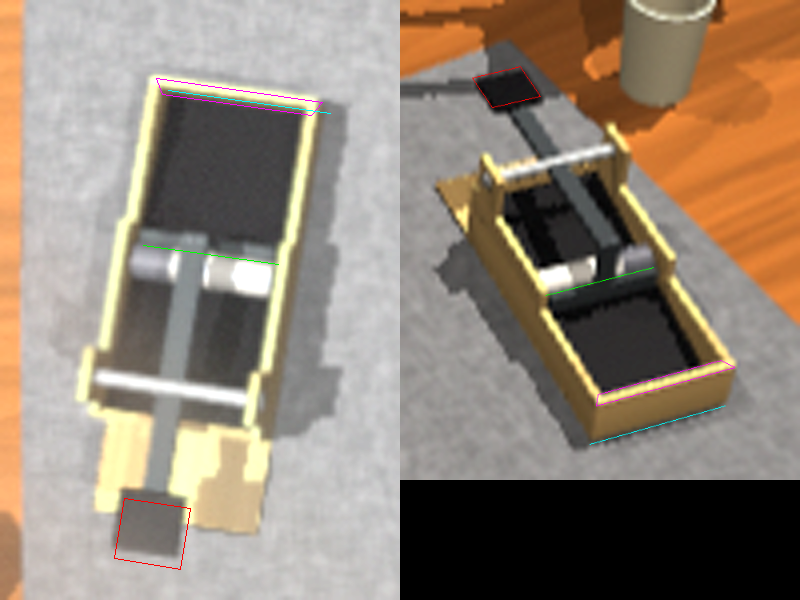

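The overlay matches the scene view within a few mm. In the top view the paddle sits about 2.5 px (roughly 6 mm) further along +x than drawn. I'll close the fingers, hover above the paddle and check with the wrist camera.

```bash
cat >> h.py <<'E'
from scipy.spatial.transform import Rotation as Ro
def down(yaw,flip=1):
    x=flip*np.array([-np.sin(yaw),np.cos(yaw),0]); z=np.array([0,0,-1.]); y=np.cross(z,x)
    return Ro.from_matrix(np.c_[x,y,z]).as_rotvec()
E
python3 - <<'E'
from h import *
np.set_printoptions(precision=4,suppress=True)
yaw=-.16
P=[.44,.243,.405]
for f in (1,-1): print(f,arm.inverse_kinematics(P,down(yaw,f)))
arm.gripper_to(0.0)
arm.move_ptp(P,down(yaw,1))
o=arm.observe(); print(o['clock'],o['q'],o['tcp_pos'],o['wrist_force'],o['opening'])
s=snapshot('wrist'); save(s,'w1.png'); print(s['pose'])
for nm in ["press_a","gate_a"]:
  for r in spotter.recognise('wrist',nm): print(nm,r['conf'],s['pose'][:3,:3]@np.array(r['at'])+s['pose'][:3,3])
yaw=-.16
for ox,oy,c in ((.5995,.218,(255,0,0)),(.605,.218,(0,255,0))):
  R=Ro.from_euler('z',yaw).as_matrix()
  for q in ([(-.164,-.021,.093),(-.126,-.021,.093),(-.126,.021,.093),(-.164,.021,.093)],[(.145,-.056,.042),(.145,.056,.042)],[(-.06,-.05,.085),(-.06,.05,.085)]):
    cv2.polylines(s['color'],[np.round(proj(s,np.array(q)@R.T+[ox,oy,0])).astype(int)],True,c,1)
save(s,'w1o.png')
E
```

```text
1 [ 0.455  -0.0658  1.964  -0.      1.2434 -0.9558]
-1 [ 0.455  -0.0658  1.964  -0.      1.2434  2.1858]
3.9583 [ 0.4559 -0.0654  1.9633  0.0004  1.2432 -0.9553] [0.4401 0.2436 0.4052] [-0.2882  0.5847  0.4064] 0.000366052380619637
[[ 0.1593  0.9415  0.297   0.3639]
 [ 0.9872 -0.152  -0.0478  0.2562]
 [ 0.0001  0.3008 -0.9537  0.3856]
 [ 0.      0.      0.      1.    ]]
press_a 0.69 [ 0.6385 -0.1057  0.018 ]
press_a 0.55 [0.4659 0.2398 0.0959]
gate_a 0.63 [0.4621 0.2417 0.0938]
```

View pics/w1o.png

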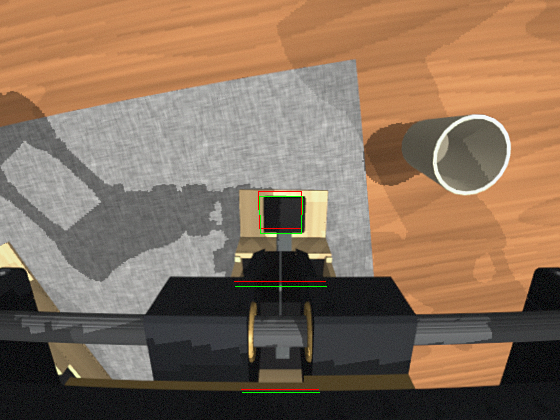

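The wrist view agrees with the green model (origin x of about 0.605): the paddle spans about (264..303, 196..234). I take the paddle middle as (0.461, 0.241). Now I press down, checking contact on the way.

Run:
```python
from h import *
np.set_printoptions(precision=4,suppress=True)
yaw=-.16; r=down(yaw); X,Y=.461,.241
def st(t):
    o=arm.observe(); print(t,round(o['clock'],2),o['tcp_pos'],'tip',round(o['tcp_pos'][2]-.166,4),o['wrist_force'])
arm.movel([X,Y,.285],r,speed=.15); st('above')
c=arm.movel([X,Y,.250],speed=.04,contact_N=1.5); st('contact %s'%c)
z=arm.observe()['tcp_pos'][2]
if c and abs(z-.259)<.008:
    arm.movel([X,Y,.236],speed=.06); st('pressed')
    s=snapshot('scene'); save(s,'press.png'); cv2.imwrite('pics/press_z.png',cv2.resize(s['color'][110:260,260:440,::-1],(720,600)))
```

```text
above 5.07 [0.4614 0.2413 0.2858] tip 0.1198 [-0.6327  0.9092  0.227 ]
contact True 5.73 [0.4605 0.2409 0.2567] tip 0.0907 [-0.5264 -0.6014  2.2125]
pressed 6.24 [0.4616 0.241  0.2363] tip 0.0703 [ 0.0384 -0.6213  5.5231]
```

View pics/press_z.png

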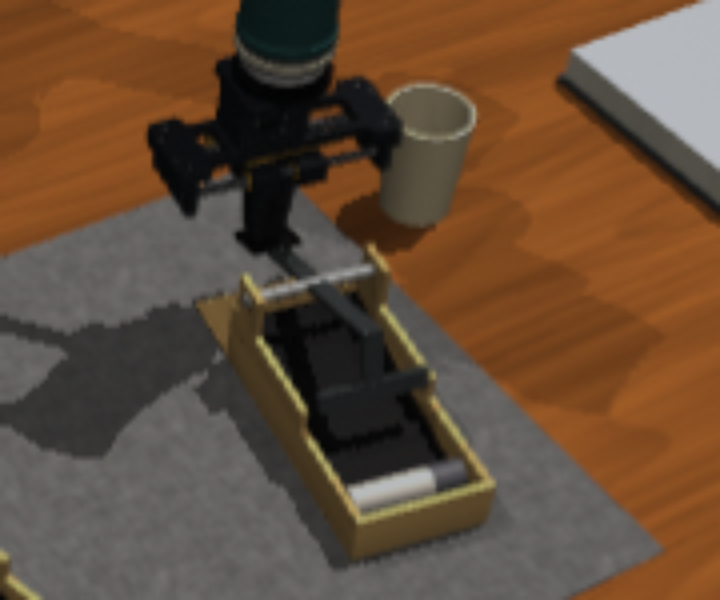

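The gate is up and the glue stick has already rolled to the end wall (zoomed, about (410,480)). The paddle reaction is about 5.5 N. I'll wait briefly, then release and check.

Run:
```python
from h import *
np.set_printoptions(precision=4,suppress=True)
arm.pause(1.0)
arm.movel([.461,.241,.262],speed=.05)
arm.movel([.461,.241,.36],speed=.15)
arm.move_ptp([.40,.22,.42],down(-.16))
arm.pause(.5)
o=arm.observe(); print(o['clock'],o['tcp_pos'],o['wrist_force'])
ims=[]
for n,b in (('scene',(260,110,440,260)),('top',(130,140,310,290))):
    s=snapshot(n); save(s,n+'_end.png')
    ims.append(cv2.resize(s['color'][b[1]:b[3],b[0]:b[2],::-1],(400,334)))
    if n=='top': 
        for r in spotter.recognise(n,'glue'): print(n,'glue',r['conf'],s['pose'][:3,:3]@np.array(r['at'])+s['pose'][:3,3])
        yaw=-.16;R=Ro.from_euler('z',yaw).as_matrix()
        for r in spotter.cut_out(n,'glue')[:2]:
            ys,xs=np.where(r['region']); w=at_z(s,(xs.mean(),ys.mean()),.025); print('cut',r['conf'],w,'in disp',R.T@(w-[.605,.218,0]))
cv2.imwrite('pics/end_z.png',np.hstack(ims))
```

```text
9.7 [0.4002 0.22   0.4195] [ 0.348   0.1494 -0.3768]
top glue 0.68 [0.7284 0.2035 0.0312]
top glue 0.17 [0.5899 0.2184 0.0292]
cut 0.78 [0.7258 0.2011 0.025 ] in disp [0.1219 0.0026 0.025 ]
cut 0.66 [0.5431 0.2427 0.025 ] in disp [-0.0651  0.0146  0.025 ]
```

View pics/end_z.png

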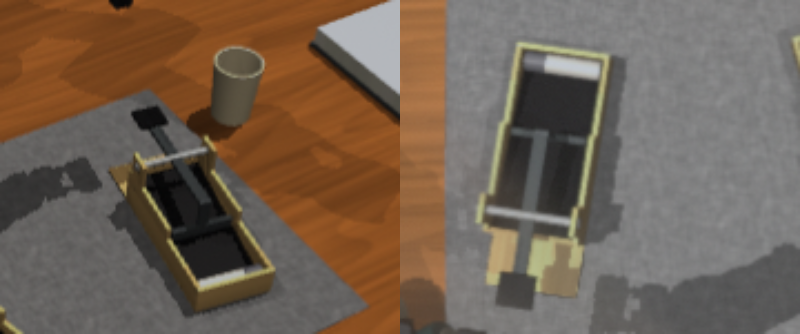

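View pics/scene_end.png

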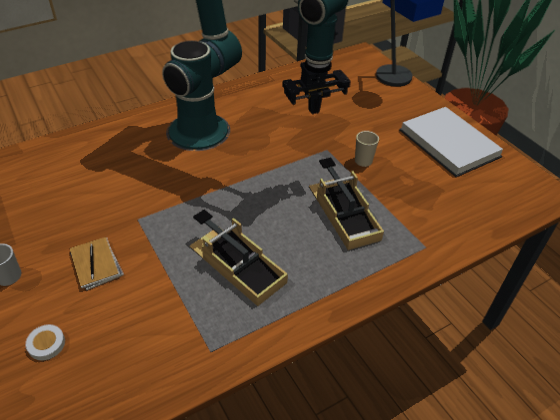

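The stick lies against the end wall (dispenser x of about 122 mm, y about 3 mm). The gate is shut and the paddle is back up. The jar, notebooks, pencil and marker are unchanged, and the arm is clear.

```bash
python3 -c "
from workcell import arm
arm.close_job(); print(arm.observe()['clock'])"
```

```text
the job is handed in; nothing more can be done
the job is handed in; nothing more can be done
```

The glue stick is in its tray with the gate shut again, and I handed the job in about 10 s into the 29 s limit; no verdict is reported.

- **Finding it:** The camera images showed the thick stick in the left (+y) dispenser. In the top view the paddle lay about 6 mm off my first pose estimate. A wrist picture agreed with the top view, and I used that.
- **Pressing:** With the fingers closed, I touched the paddle at a fingertip height of 91 mm (93 mm expected). I pressed to 70 mm, where the force was about 5.5 N. The gate lifted and the stick rolled to the end wall. I then released slowly and moved the arm clear.
- **Last checks:**
  - The stick lies at dispenser x ≈ 122 mm, y ≈ 3 mm.
  - By eye, the paddle is back up and the gate is down.
  - By eye, the marker's dispenser, jar, notebooks and pencil look unmoved; I did not measure them or the rocker angles.
  - A second network detection for the glue stick near the rocker was a false one, as the picture shows only one stick, in the tray.

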